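# Stand the long screwdriver in the slanted rest

## Task

Take the long screwdriver lying on the bench and set it in the slanted V rest, handle end up and blade down, with the front of its handle lying in the V and its shaft in the narrower notch below, so that it can be regripped at that slant for the press head's screws. Let go of it there, and leave the short screwdriver where it lies.

Things in the scene. Friction and masses are not known exactly. Their poses are not given: they have to be found in the camera images.
- long_driver: The one to set, about 0.1 kg: black 8-sided handle 100 mm long, 24 mm across flats, then a bare steel shaft 100 mm long, 7 mm thick. Origin on the axis at mid-handle; x runs along the tool towards the blade (tip 150 mm ahead). It starts flat on the bench, axis 12 mm up, blade roughly towards the robot. It balances about 39 mm ahead of the origin.
- short_driver: A bystander: the same black handle (100 by 24 mm) with a shaft of only 40 mm, lying flat. Origin on the axis at mid-handle, x towards its blade.
- rest: Slanted rest fixed to the bench: dark base plate 150 x 90 x 12 mm (x, y, z), a pillar, and on it an open-topped aluminium V sloping 30 degrees, its high end towards the rest's +x (roughly away from the robot), its low end towards -x. Origin: centre of the base's underside, z up. A tool laid home has its x axis along (-0.866, 0, -0.5) of the rest; it may stay by friction where laid.
- rest_seat (a point): Where the long driver's origin is when fully home: at (30, 0, 100) mm of the rest, axes as the rest's. From here down the slope: at 20 to 50 mm the 90 degree V (faces 12 mm from the tool's axis, mouth 56 mm wide, rims 11 mm above the axis) carries the handle; at 51 mm a stop meets the handle's front: a 13 mm thick V notch, faces 6 mm off the axis, rims 16 mm above it, for the shaft.
There are look-alikes about, which are no part of the job. Leave any blue or red look-alike of the long_driver alone. There is more than one size of the rest; the job needs the larger.

How it is judged:
At the end, for the whole second after the job is handed in: The long screwdriver lies still, released, carried by the rest, blade down at 30 degrees, within 10 degrees in slope and heading; its origin is -12 to +20 mm from the seat along the rest's x, 10 mm sideways, -10 to +20 mm in height; the short screwdriver is within 20 mm of its start (x of long_driver in the frame of rest_seat between -0.012 and 0.02 m and y of long_driver in the frame of rest_seat between -0.01 and 0.01 m and z of long_driver in the frame of rest_seat between -0.01 and 0.02 m and angle between long_driver's own x axis and vertical between 1.92 and 2.27 rad and contact force between long_driver and rest above 0.2 N and linear speed of long_driver below 0.02 m/s and distance of short_driver from where it was at the start of the episode below 0.02 m and angle between the x axis of long_driver and the y axis of rest, either way round above 1.396 rad); the robot touches nothing.
It fails at once if the short screwdriver is moved more than 20 mm (distance of short_driver from where it was at the start of the episode above 0.02 m).
It also fails if it takes over 35 s, if anything falls off the work surface, if the arm or the gripper's body presses on something with over 40 N, if the wrist force passes 120 N, or if a joint passes its speed limit or range.

## Robot

A 7-joint arm with a two-finger parallel gripper is mounted at the origin on the work surface. World frame = base frame: x ahead of the robot, y to its left, z up, the work surface at z = 0. Lengths are in m, angles in rad, forces in N, time in s.
With the tool pointing down it reaches from about 0.4 to 0.875 m from the base axis. Payload 6.5 kg.
Tool frame: the origin (TCP) lies midway between the tips of the shut fingers; the grasp point (between the pads) lies 19 mm behind it (tcp_to_grasp is the z of the grasp point in the tool frame, in m); z points along the fingers, y is the direction in which the jaws open and shut (so a half turn about z gives the same grasp; the last joint's range is limited). The gripper opens to 88 mm and grips with 3 to 60 N. Pads are 18 mm wide; open, the fingers measure 123 mm over their backs; the gripper's body (75 mm by 187 mm) begins 45 mm behind the grasp point.
Start: joints at [-1.405, 0.536, -0.004, 1.538, 0.003, 1.067, -0.071], TCP at [0.149, 0.633, 0.239] pointing down, gripper open.
Joint ranges: [-2.7, 2.7], [-0.37, 2.16], [-1.27, 1.26], [0.24, 2.4], [-1.31, 4.45], [0.19, 1.91], [-2.76, 2.76]. Speed limits (rad/s): [2.39, 2.39, 3.14, 3.14, 3.14, 3.14, 3.14].

## Interface

Orientations are given as a rotation vector (axis times angle).
In Python, from bench import * gives the robot as it stands. The module is installed in compiled form; this text tells all that it offers.
- The arm moves only by the shell command python3 -m handwheel 'ROWS' [FORCE]. ROWS is JSON, one flat list of numbers, 5 for each row, row after row: the shift along the tool's x, y, z in mm, then the turn about the tool's z in rad, then the gripper's target within -1 to 1 (fully open at 1, half-way at 0, shut at -1). In form: [tx, ty, tz, spin, gripper, tx, ty, tz, spin, gripper, ...]. A call has exactly 5 rows; each row is the pose to reach, as a shift and turn from the pose measured when the call began, along the tool's axes at that moment; what a row does not reach only later rows make up. A row lasts 1/8 s, in which the tool goes at most 62.5 mm and 10.7 degrees, less where a joint would pass 70% of its speed; a pose out of reach is approached as far as the arm can. A call with a gripper value outside its range is refused whole. The fingers move at their own pace and stop on an object; FORCE is the grip in N (left out, the last holds). Time passes only in rows, so rows that repeat a pose let the fingers close, or fill a call up. It gives the time, the measured TCP pose, the force and the opening at its end, in the units of the state.
- read_state(): the state, without advancing time (a new reading comes with each control period).
- capture(name): name is "scene" or "top" or "wrist"; returns the picture (420x560x3 uint8, red, green, blue); there is no depth.
- camera_model(name): a dict with "K" (3x3 intrinsics, pixels), "R" (3x3) and "t" (3): a world point X has camera coordinates R X + t. Camera axes: x right, y down, z forward; pixel columns grow to the right and rows downward; lengths in m; the calibration is good to about 2 mm. A picture is of the moment at which its call begins: read the wrist's pose just before it. camera_model takes no time and is no camera call; for the wrist camera it gives the pose at the moment of the call.
- close_job(): hands the job in, once; it reports no verdict.
The state is a dict: "t": time; "joint_positions": joint angles; "qd": joint speeds; "joint_efforts": joint torques, N m; "tool_pos": TCP position; "eef_rot": TCP orientation; "force": force on the tool from outside, world axes, zero at the start; "ft_torque": the same for the moment, N m; "opening": finger opening in m.
Only numpy, scipy, OpenCV 4.12 (cv2) and the standard library are available. Lean on these libraries where they do the work, as an engineer would, in place of code of your own. Each camera call takes 0.05 s, during which the arm holds its last target.

## Working session

There is one attempt and no reset: what is moved stays moved. The work goes in short steps, Python scripts to look and compute and a shell command to move; the robot and the scene stay as the last step left them, time stands still between calls to the robot, and variables do not carry over. Pictures are saved under pics/ and viewed, and the job is handed in when it is done.

```bash
mkdir -p pics; python3 - <<'E'
from bench import *
import cv2
s=read_state();print(s)
for n in("scene","top","wrist"):
    c=camera_model(n);print(n,c)
    cv2.imwrite(f"pics/{n}0.png",capture(n)[:,:,::-1])
E
```

```text
{'t': 0.0, 'joint_positions': array([-1.40518376,  0.53718826, -0.00444787,  1.5388623 ,  0.00261555,
        1.06729256, -0.07122837]), 'qd': array([ 0.00087923,  0.00089763, -0.00173139,  0.00077654, -0.00034216,
       -0.00106007,  0.00019232]), 'joint_efforts': array([ 1.08918030e-03, -5.70990586e+01,  9.91866365e-01, -2.51596355e+01,
       -5.61428466e-02,  1.81626761e-02,  1.92777907e-04]), 'tool_pos': array([0.14920663, 0.63201167, 0.2378289 ]), 'eef_rot': array([-3.63215831e-01, -3.12045854e+00,  2.73864885e-03]), 'force': array([-1.03706295, -0.48003574, -0.92076272]), 'ft_torque': array([-0.00503328,  0.04652046,  0.04046087]), 'opening': 0.08813329539566643}
scene {'K': array([[405.58192732,   0.        , 280.85358675],
       [  0.        , 405.58192732, 207.24799377],
       [  0.        ,   0.        ,   1.        ]]), 'R': array([[ 0.38404082,  0.92310386,  0.01979679],
       [ 0.55210266, -0.21240128, -0.80626817],
       [-0.74006439,  0.32056975, -0.59121885]]), 't': array([-0.12127618, -0.18602701,  1.43792568])}
top {'K': array([[482.53809002,   0.        , 281.40848055],
       [  0.        , 482.53809002, 210.57303201],
       [  0.        ,   0.        ,   1.        ]]), 'R': array([[ 0.01317829, -0.99979087,  0.01563814],
       [-0.98968388, -0.01527322, -0.14245192],
       [ 0.14266098, -0.01359954, -0.98967818]]), 't': array([-0.06183452,  0.44200398,  1.2346248 ])}
wrist {'K': array([[309.42234138,   0.        , 277.40642714],
       [  0.        , 309.42234138, 208.04565966],
       [  0.        ,   0.        ,   1.        ]]), 'R': array([[ 0.2289407 ,  0.97343929, -0.00145163],
       [ 0.9295307 , -0.21817064,  0.29727806],
       [ 0.28906544, -0.06940838, -0.95478985]]), 't': array([-0.65030615, -0.04194298,  0.38950213])}
```

View pics/scene0.png

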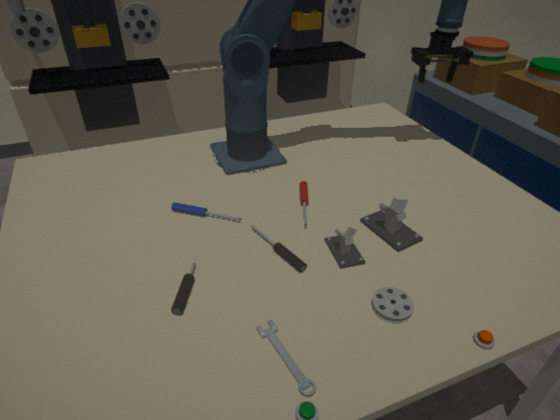

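View pics/top0.png

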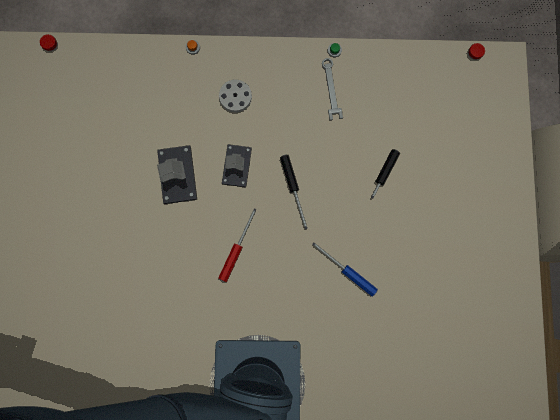

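View pics/wrist0.png

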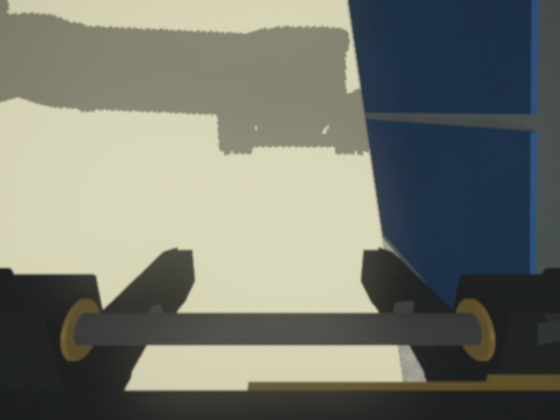

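Candidates in the top picture, driver: black long (295,190), black short (385,173), red (237,247), blue (347,270). Rest: larger (177,174), smaller (236,166). By description I choose the black one with the long shaft and the larger rest. Next I check both in close crops and measure them.

```bash
cat > h.py <<'E'
from bench import *
import cv2, numpy as np
def ray(n,uv,z,c=None):
    c=c or camera_model(n); d=c["R"].T@np.linalg.inv(c["K"])@np.array([uv[0],uv[1],1.]); o=-c["R"].T@c["t"]
    return o+d*(z-o[2])/d[2]
def proj(n,X,c=None):
    c=c or camera_model(n); p=c["K"]@(c["R"]@np.asarray(X,float)+c["t"]); return p[:2]/p[2]
E
python3 - <<'E'
from h import *
im=cv2.imread("pics/top0.png"); sc=cv2.imread("pics/scene0.png")
a=cv2.resize(im[135:240,145:325],None,fx=4,fy=4,interpolation=cv2.INTER_CUBIC)
cv2.imwrite("pics/ctop.png",a)
b=cv2.resize(sc[190:280,240:430],None,fx=4,fy=4,interpolation=cv2.INTER_CUBIC)
cv2.imwrite("pics/cscene.png",b)
g=im.max(2)
m=(g<60).astype(np.uint8); n,l,st,ce=cv2.connectedComponentsWithStats(m)
for i in range(1,n):
    x,y,w,h,A=st[i]
    if A>60 and y<300 and y>100 : 
        pts=np.argwhere(l==i)[:,::-1].astype(np.float32); r=cv2.minAreaRect(pts)
        print(st[i],ce[i],r,ray("top",ce[i],.012).round(4))
        print('   corners',[ray("top",q,.012).round(3)[:2].tolist() for q in cv2.boxPoints(r)])
for q in((305.5,228.5),):print(ray("top",q,.012))
E
```

```text
[227 145  24  27 230] [240.64347826 153.8173913 ] ((237.6007080078125, 157.89419555664062), (24.069297790527344, 24.06929588317871), 6.709836959838867) [0.5994 0.0567 0.012 ]
   corners [[0.558, 0.1], [0.625, 0.094], [0.618, 0.029], [0.551, 0.035]]
[ 158  146   39   58 1300] [178.58769231 176.37307692] ((176.68304443359375, 174.53775024414062), (55.1817741394043, 33.761600494384766), 83.21102905273438) [0.5343 0.2216 0.012 ]
   corners [[0.608, 0.284], [0.621, 0.194], [0.471, 0.171], [0.459, 0.259]]
[375 149  25  37 349] [387.34097421 166.81948424] ((387.3220520019531, 166.93060302734375), (9.195775032043457, 38.0485725402832), 27.64597511291504) [ 0.5701 -0.3415  0.012 ]
   corners [[0.528, -0.306], [0.623, -0.355], [0.611, -0.377], [0.517, -0.328]]
[280 155  19  38 350] [288.82       173.24285714] ((288.84326171875, 173.2405242919922), (38.3046875, 9.263705253601074), 72.89727020263672) [ 0.5478 -0.0744  0.012 ]
   corners [[0.594, -0.047], [0.602, -0.071], [0.502, -0.102], [0.494, -0.078]]
[222 165  26  23 318] [233.6918239  176.49371069] ((234.75997924804688, 176.17999267578125), (24.465896606445312, 19.091882705688477), 8.130102157592773) [0.5364 0.0738 0.012 ]
   corners [[0.516, 0.106], [0.568, 0.101], [0.559, 0.035], [0.507, 0.041]]
[551 280   9  60 274] [555.90145985 310.98540146] ((555.0, 309.5), (59.0, 8.0), 90.0) [ 0.1918 -0.7764  0.012 ]
   corners [[0.272, -0.769], [0.272, -0.79], [0.121, -0.78], [0.12, -0.759]]
[ 0.39864523 -0.12038747  0.012     ]
```

View pics/ctop.png

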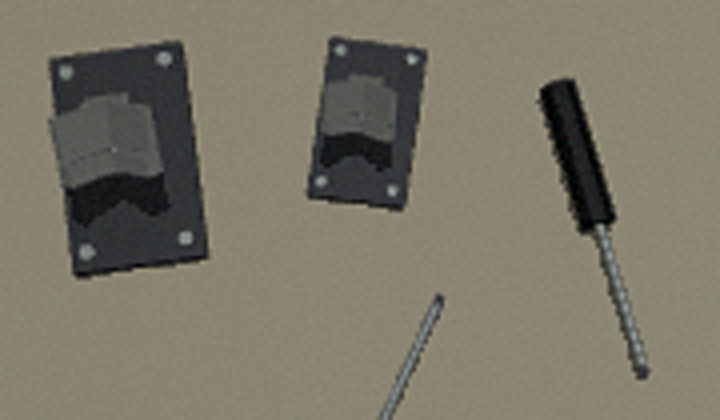

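View pics/cscene.png

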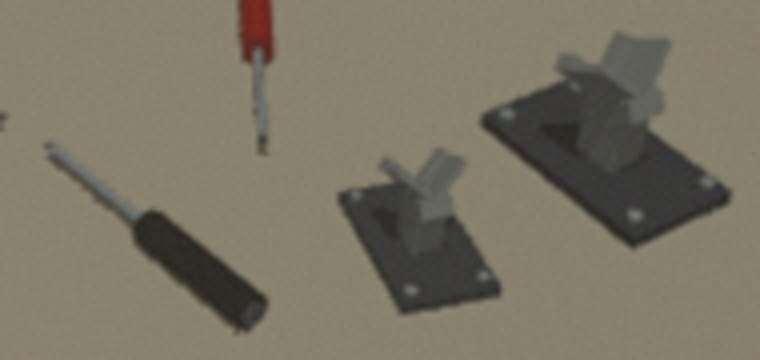

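```bash
cat >> h.py <<'E'
from scipy.spatial.transform import Rotation as Ro
def rel(X,yaw=None):
    "shift (mm, tool axes) and spin to bring TCP to X with tool x at world heading yaw (mod 180)"
    s=read_state(); R=Ro.from_rotvec(s["eef_rot"]).as_matrix()
    d=R.T@(np.array(X)-s["tool_pos"])*1000
    h=np.arctan2(R[1,0],R[0,0]); sp=None
    if yaw is not None:
        sp=-(yaw-h); sp=(sp+np.pi/2)%np.pi-np.pi/2
    print("t %.2f"%s["t"],"tcp",s["tool_pos"].round(4),"head",np.degrees(h).round(1),"zdir",R[:,2].round(3),"j",s["joint_positions"].round(2),"op",round(s["opening"],4),"F",s["force"].round(1))
    print("shift",d.round(1),"spin",sp)
E
python3 - <<'E'
from h import *
P=[ray("top",(145+x/4,135+y/4),.012) for x,y in((65,72),(163,59),(185,238),(86,252))]
P=np.array(P);print(P.round(4),P.mean(0))
d=(P[0]+P[1]-P[2]-P[3]);print("rest heading",np.degrees(np.arctan2(d[1],d[0])))
d=(P[0]+P[3]-P[1]-P[2]);print("rest y heading",np.degrees(np.arctan2(d[1],d[0])))
P=np.array([ray("scene",(240+x/4,190+y/4),.012) for x,y in((507,113),(636,216),(708,182),(575,87))]);print(P.round(4),P.mean(0))
# scene check of driver
for q in((48,148),(140,220),(258,312)):print(ray("scene",(240+q[0]/4,190+q[1]/4),.012))
rel((0.5767,-.0656,.12),np.radians(17))
E
```

```text
[[0.598  0.2711 0.012 ]
 [0.6081 0.2055 0.012 ]
 [0.4854 0.1857 0.012 ]
 [0.4749 0.2512 0.012 ]] [0.54160007 0.2283565  0.012     ]
rest heading 9.168711644662228
rest y heading 98.97870080101887
[[0.4834 0.1902 0.012 ]
 [0.6072 0.2094 0.012 ]
 [0.5962 0.275  0.012 ]
 [0.4749 0.2524 0.012 ]] [0.54041515 0.23176765 0.012     ]
[ 0.40421134 -0.12126395  0.012     ]
[ 0.49423712 -0.09069467  0.012     ]
[ 0.59659167 -0.05572391  0.012     ]
t 0.15 tcp [0.1492 0.6322 0.2381] head 166.7 zdir [-0.    -0.001 -1.   ] j [-1.41  0.54 -0.    1.54  0.    1.07 -0.07] op 0.0879 F [-0.2  0.5 -0.1]
shift [-576.3 -580.8  118.9] spin -0.528479822912411
```

```bash
python3 -m handwheel '[-44,-44,0,-0.1,1,-88,-88,0,-0.2,1,-132,-132,0,-0.3,1,-176,-176,0,-0.4,1,-220,-220,0,-0.52,1]' 40; python3 -c "
from h import *
rel((0.5767,-.0656,.12),np.radians(17))"
```

```text
t: 0.78
tool_pos: [0.3137, 0.3655, 0.2383]
eef_rot: [0.457, -3.108, 0.002]
force: [1.3, 0.0, 0.4]
opening: 0.0882
t 0.78 tcp [0.3137 0.3655 0.2383] head -163.3 zdir [-0.    -0.001 -1.   ] j [-0.92  0.25 -0.04  1.97  0.01  0.92  0.9 ] op 0.0882 F [1.3 0.  0.4]
shift [-127.8 -488.5  118.9] spin -0.004706182302766315
```

```bash
python3 -m handwheel '[-15,-57,0,0,1,-30,-114,0,0,1,-45,-171,0,0,1,-60,-228,0,0,1,-75,-285,10,0,1]'; python3 -c "
from h import *
rel((0.5767,-.0656,.12),np.radians(17))"
```

```text
t: 1.4
tool_pos: [0.4688, 0.1127, 0.2292]
eef_rot: [-0.457, 3.106, -0.001]
force: [1.3, 0.9, -0.0]
opening: 0.0882
t 1.40 tcp [0.4688 0.1127 0.2292] head -163.3 zdir [ 0.002 -0.    -1.   ] j [-0.46  0.26  0.15  1.99 -0.05  0.89  1.58] op 0.0882 F [ 1.3  0.9 -0. ]
shift [ -51.8 -201.7  109.5] spin -0.004494944780509158
```

```bash
python3 -m handwheel '[-15,-58,20,0,1,-30,-114,40,0,1,-44,-168,60,0,1,-52,-202,90,0,1,-52,-202,110,0,1]'; python3 - <<'E'
from h import *
rel((0.5767,-.0656,.02),np.radians(17))
c=camera_model("wrist");im=capture("wrist");cv2.imwrite("pics/w1.png",im[:,:,::-1])
for s in(-50,-30,50,150):
    X=np.array([.548,-.0744,.012])+s/1000*np.array([-.956,-.293,0]);print(s,proj("wrist",X,c).round(0))
E
```

```text
t: 2.02
tool_pos: [0.5773, -0.0696, 0.118]
eef_rot: [-0.45, 3.108, -0.004]
force: [0.3, 0.7, -0.5]
opening: 0.0881
t 2.02 tcp [ 0.5773 -0.0696  0.118 ] head -163.5 zdir [ 0.001 -0.002 -1.   ] j [-0.1   0.58  0.2   1.82 -0.15  0.75  2.03] op 0.0881 F [ 0.3  0.7 -0.5]
shift [-0.5  4.2 98. ] spin -0.009276554630393896
-50 [282. 228.]
-30 [282. 206.]
50 [281. 107.]
150 [280. -49.]
```

View pics/w1.png

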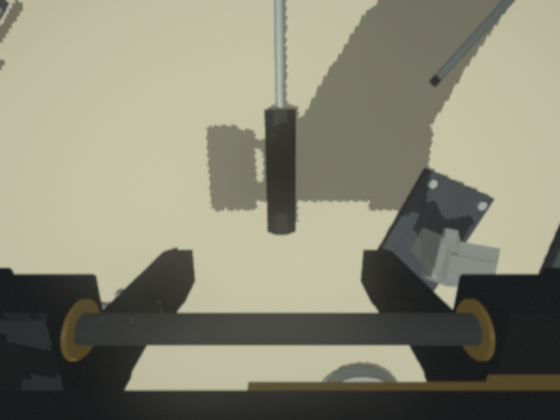

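```bash
python3 -m handwheel '[0,4,20,0,0.2,0,4,40,0,0.2,0,4,60,0,0.2,0,4,72,0,0.2,0,4,72,0,0.2]'; python3 - <<'E'
from h import *
rel((0.5767,-.0656,.004),np.radians(17))
im=capture("scene");cv2.imwrite("pics/s1.png",cv2.resize(im[130:310,210:450,::-1],None,fx=3,fy=3))
E
```

```text
t: 2.7
tool_pos: [0.5733, -0.0636, 0.0428]
eef_rot: [0.453, -3.104, 0.0]
force: [0.9, -1.2, -0.0]
opening: 0.0528
t 2.70 tcp [ 0.5733 -0.0636  0.0428] head -163.4 zdir [-0.005 -0.001 -1.   ] j [-0.09  0.7   0.16  1.85 -0.18  0.61  2.05] op 0.0528 F [ 0.9 -1.2 -0. ]
shift [-2.9 -2.9 38.8] spin -0.007071420179861843
```

View pics/s1.png

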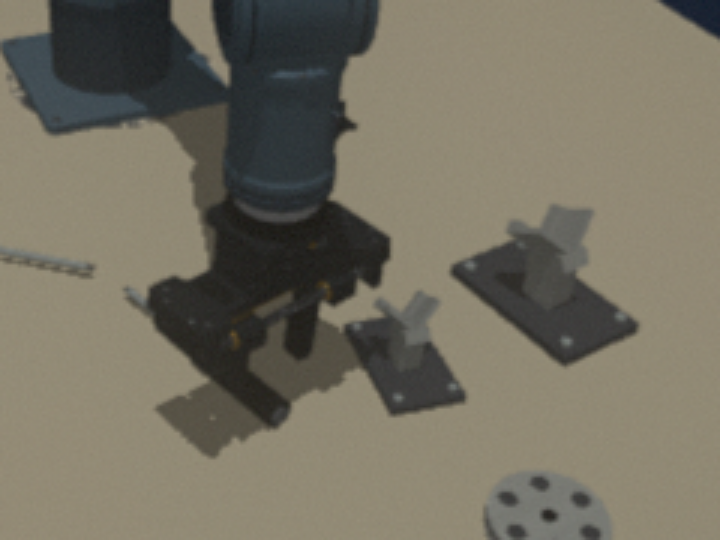

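```bash
python3 - <<'E'
from h import *
for z in(.06,.08): print(z,[ray("top",(145+x/4,135+y/4),z)[:2].round(3).tolist() for x,y in((397,90),(395,140),(320,135),(325,80))],[ray("scene",(210+x/3,130+y/3),z)[:2].round(3).tolist() for x,y in((378,300),(408,328),(438,297))])
s=read_state();R=Ro.from_rotvec(s["eef_rot"]).as_matrix()
T=np.array([.5767,-.0656,.004])
for sy in(-1,1):
  for sx in(-1,1): print((T+R@np.array([sx*.0375,sy*.0935,-.064])).round(3))
E
```

```text
0.06 [[0.577, 0.044], [0.544, 0.044], [0.546, 0.093], [0.583, 0.091]] [[0.547, 0.052], [0.588, 0.057], [0.562, 0.101]]
0.08 [[0.572, 0.042], [0.539, 0.043], [0.542, 0.091], [0.578, 0.088]] [[0.568, 0.038], [0.607, 0.043], [0.583, 0.085]]
[ 0.64  -0.144  0.068]
[ 0.568 -0.166  0.068]
[0.586 0.035 0.068]
[0.514 0.013 0.068]
```

```bash
python3 -c "
from h import *
rel((0.5719,-.0671,.004),np.radians(17))"
```

```text
t 2.75 tcp [ 0.5739 -0.0637  0.0436] head -163.4 zdir [-0.003 -0.001 -1.   ] j [-0.09  0.7   0.16  1.85 -0.18  0.61  2.05] op 0.053 F [-0.2  0.6 -0.2]
shift [ 2.7 -2.7 39.6] spin -0.007120901821607184
```

```bash
python3 -m handwheel '[3,-3,0,0,0.2,3,-3,15,0,0.2,3,-3,30,0,0.2,3,-3,38,0,0.2,3,-3,38,0,0.2]';  python3 -c "
from h import *
rel((0.5719,-.0671,.004),np.radians(17))"
```

```text
t: 3.38
tool_pos: [0.571, -0.0674, 0.0046]
eef_rot: [0.453, -3.104, 0.0]
force: [-0.1, 0.3, 0.5]
opening: 0.0526
t 3.38 tcp [ 0.571  -0.0674  0.0046] head -163.4 zdir [-0.005 -0.001 -1.   ] j [-0.07  0.76  0.15  1.85 -0.19  0.54  2.06] op 0.0526 F [-0.1  0.3  0.5]
shift [-0.9 -0.   0.6] spin -0.007041532455741795
```

```bash
python3 -m handwheel '[0,0,0,0,-1,0,0,0,0,-1,0,0,0,0,-1,0,0,0,0,-1,0,0,0,0,-1]' 4;  python3 -m handwheel '[0,0,-5,0,-1,1,0,-10,0,-1,2,0,-19,0,-1,4,0,-28,0,-1,4,0,-28,0,-1]' 4; python3 - <<'E'
from h import *
rel((0.5719,-.0671,.004),np.radians(17))
im=capture("scene");cv2.imwrite("pics/s2.png",cv2.resize(im[130:310,210:450,::-1],None,fx=3,fy=3))
im=capture("wrist");cv2.imwrite("pics/w2.png",im[:,:,::-1])
E
```

```text
t: 4.0
tool_pos: [0.5713, -0.0674, 0.0048]
eef_rot: [0.453, -3.104, 0.001]
force: [0.2, -1.2, 1.3]
opening: 0.0243
t: 4.62
tool_pos: [0.5681, -0.0687, 0.0338]
eef_rot: [0.453, -3.106, 0.001]
force: [0.2, -0.5, 0.2]
opening: 0.024
t 4.62 tcp [ 0.5681 -0.0687  0.0338] head -163.4 zdir [-0.003 -0.001 -1.   ] j [-0.08  0.71  0.16  1.86 -0.18  0.59  2.06] op 0.024 F [ 0.2 -0.5  0.2]
shift [-4.2  0.4 29.8] spin -0.007240706247620743
```

View pics/s2.png

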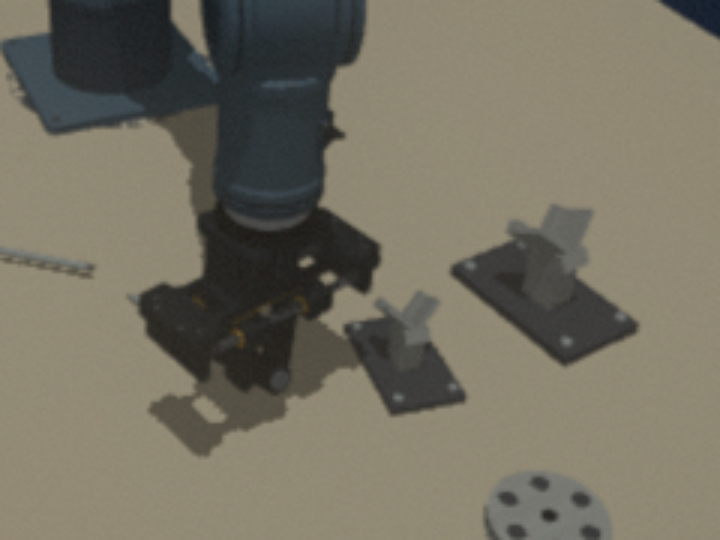

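View pics/w2.png

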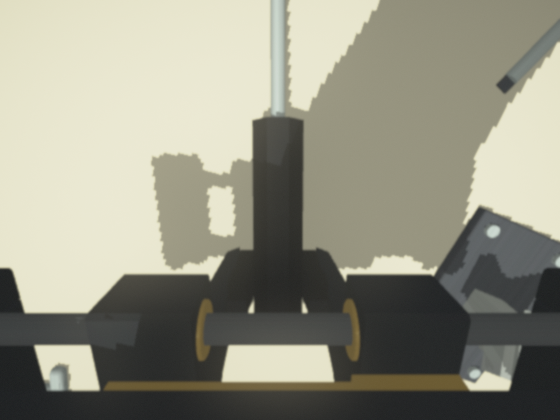

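```bash
cat >> h.py <<'E'
def slope_table(angs,g=25,s=None,c=None):
    s=s or read_state();R=Ro.from_rotvec(s["eef_rot"]).as_matrix()
    for a in angs:
        f=np.radians(a); dx=np.array([np.cos(f),0,np.sin(f)]); n=np.array([np.sin(f),0,-np.cos(f)])
        r=[]
        for L,h in((50+g,.012),(50+g,0),(150+g,0),(-50+g,.012)):
            X=s["tool_pos"]+R@(np.array([0,0,-.0074])+dx*L/1000+n*h); r.append((proj("wrist",X,c).round(0).tolist(),X.round(3).tolist()))
        print(a,r)
E
python3 -c "
from h import *
slope_table((0,6,12,18,24))"
```

```text
0 [([276.0, 114.0], [0.496, -0.09, 0.053]), ([276.0, 114.0], [0.496, -0.09, 0.041]), ([276.0, -202.0], [0.4, -0.119, 0.041]), ([276.0, 329.0], [0.592, -0.061, 0.052])]
6 [([276.0, 112.0], [0.495, -0.09, 0.045]), ([276.0, 114.0], [0.496, -0.09, 0.033]), ([276.0, -153.0], [0.401, -0.118, 0.023]), ([276.0, 330.0], [0.59, -0.062, 0.055])]
12 [([276.0, 112.0], [0.495, -0.09, 0.037]), ([276.0, 117.0], [0.497, -0.089, 0.025]), ([276.0, -112.0], [0.404, -0.117, 0.005]), ([276.0, 331.0], [0.589, -0.062, 0.057])]
18 [([276.0, 113.0], [0.496, -0.09, 0.029]), ([276.0, 121.0], [0.499, -0.089, 0.018]), ([276.0, -76.0], [0.408, -0.116, -0.013]), ([276.0, 330.0], [0.587, -0.063, 0.06])]
24 [([276.0, 117.0], [0.497, -0.09, 0.021]), ([276.0, 126.0], [0.502, -0.088, 0.01]), ([276.0, -44.0], [0.414, -0.114, -0.03]), ([276.0, 329.0], [0.585, -0.063, 0.062])]
```

Gripped, opening 24 mm. In the scene crop the tip is still at (130,295), i.e. on the bench, so the driver pivots in the pads. I continue to 30°.

```bash
python3 -m handwheel '[2,0,-9,0,-1,5,0,-18,0,-1,8,0,-26,0,-1,11,0,-35,0,-1,14,0,-42,0,-1]' 4;  python3 -m handwheel '[3,0,-5,0,-1,5,0,-9,0,-1,5,0,-9,0,-1,5,0,-9,0,-1,5,0,-9,0,-1]' 4; python3 - <<'E'
from h import *
rel((0.5719,-.0671,.004),np.radians(17))
s=read_state()
im=capture("scene");cv2.imwrite("pics/s3.png",cv2.resize(im[130:310,210:450,::-1],None,fx=3,fy=3))
im=capture("top");cv2.imwrite("pics/t3.png",cv2.resize(im[140:260,220:360,::-1],None,fx=5,fy=5))
c=camera_model("wrist")
im=capture("wrist");cv2.imwrite("pics/w3.png",im[:,:,::-1])
slope_table((18,24,30,36),s=s,c=c)
E
```

```text
t: 5.35
tool_pos: [0.5545, -0.0726, 0.0759]
eef_rot: [0.453, -3.105, 0.001]
force: [0.3, 0.5, 0.0]
opening: 0.0237
t: 5.98
tool_pos: [0.5498, -0.0739, 0.0848]
eef_rot: [0.453, -3.105, 0.001]
force: [0.7, 0.6, -0.2]
opening: 0.0241
t 5.97 tcp [ 0.5498 -0.0739  0.0848] head -163.4 zdir [-0.003 -0.001 -1.   ] j [-0.09  0.6   0.18  1.9  -0.16  0.66  2.06] op 0.0241 F [ 0.7  0.6 -0.2]
shift [-23.4   0.2  80.7] spin -0.006962943483205475
18 [([276.0, 114.0], [0.478, -0.095, 0.081]), ([276.0, 121.0], [0.481, -0.094, 0.069]), ([276.0, -76.0], [0.39, -0.122, 0.039]), ([276.0, 330.0], [0.569, -0.068, 0.111])]
24 [([276.0, 117.0], [0.479, -0.095, 0.073]), ([276.0, 126.0], [0.484, -0.094, 0.062]), ([276.0, -44.0], [0.396, -0.12, 0.022]), ([276.0, 330.0], [0.567, -0.069, 0.113])]
30 [([276.0, 122.0], [0.482, -0.094, 0.065]), ([276.0, 132.0], [0.487, -0.093, 0.055]), ([276.0, -15.0], [0.404, -0.117, 0.005]), ([276.0, 328.0], [0.565, -0.069, 0.115])]
36 [([276.0, 127.0], [0.485, -0.093, 0.058]), ([276.0, 139.0], [0.492, -0.091, 0.048]), ([277.0, 11.0], [0.414, -0.114, -0.01]), ([276.0, 325.0], [0.563, -0.07, 0.117])]
```

View pics/s3.png

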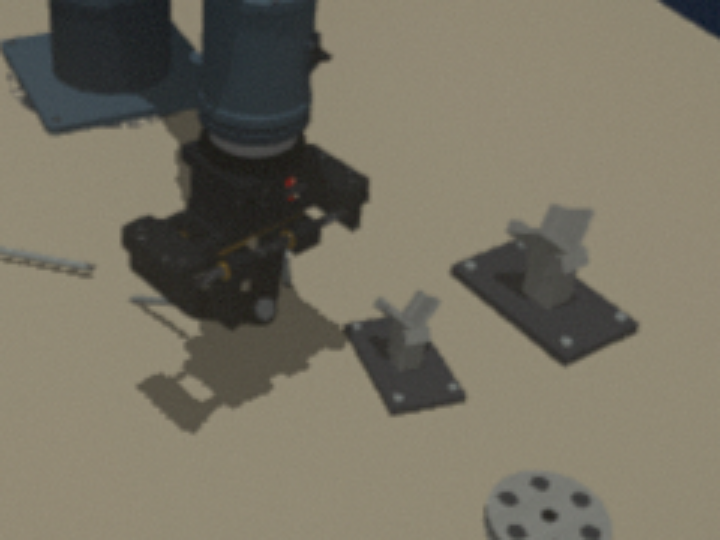

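View pics/t3.png

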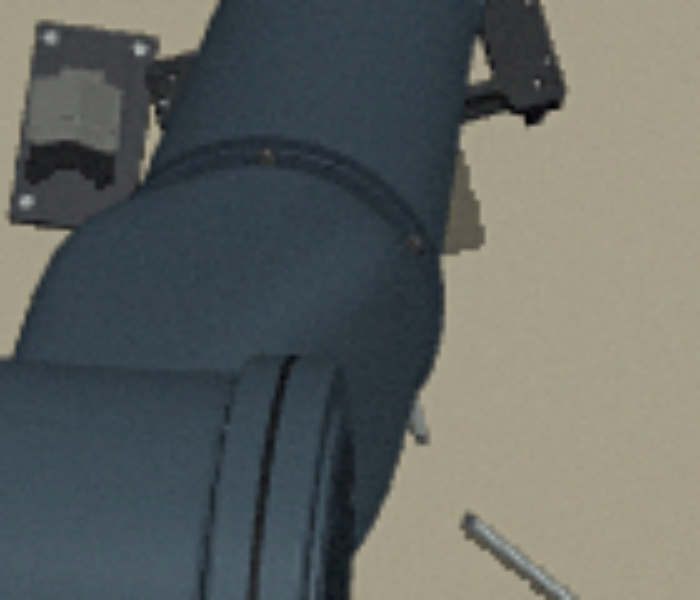

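View pics/w3.png

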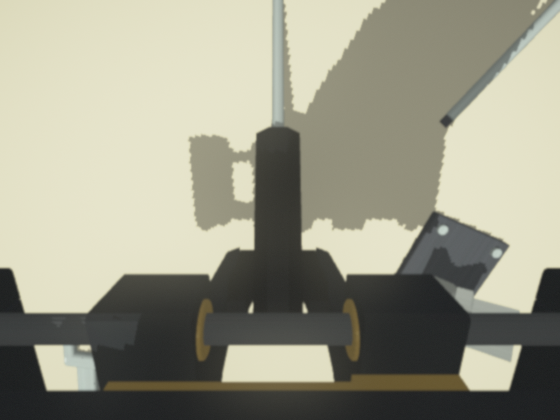

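Tip at crop (132,300) meets its own shadow, so it is on the bench and the slope is about 30°. I clamp firmly and lift.

```bash
python3 -m handwheel '[0,0,0,0,-1,0,0,0,0,-1,0,0,0,0,-1,0,0,-10,0,-1,0,0,-30,0,-1]' 60;  python3 -m handwheel '[0,0,-30,0,-1,0,0,-60,0,-1,0,0,-90,0,-1,0,0,-120,0,-1,0,0,-130,0,-1]' 60; python3 - <<'E'
from h import *
s=read_state()
im=capture("scene");cv2.imwrite("pics/s4.png",cv2.resize(im[60:310,170:430,::-1],None,fx=2.4,fy=2.4))
c=camera_model("wrist")
im=capture("wrist");cv2.imwrite("pics/w4.png",im[:,:,::-1])
slope_table((24,30,36,42),s=s,c=c)
rel((0.592+.0043,0.2382+.0007,.25),np.radians(9.1))
E
```

```text
t: 6.75
tool_pos: [0.5492, -0.0739, 0.115]
eef_rot: [0.453, -3.104, 0.0]
force: [-0.0, -0.4, -0.1]
opening: 0.0231
t: 7.38
tool_pos: [0.5507, -0.0739, 0.2471]
eef_rot: [0.453, -3.107, 0.001]
force: [0.1, 0.3, -0.9]
opening: 0.0233
24 [([276.0, 117.0], [0.48, -0.095, 0.235]), ([276.0, 126.0], [0.485, -0.094, 0.224]), ([276.0, -44.0], [0.397, -0.12, 0.184]), ([276.0, 329.0], [0.568, -0.069, 0.276])]
30 [([276.0, 121.0], [0.483, -0.094, 0.228]), ([276.0, 132.0], [0.488, -0.093, 0.217]), ([276.0, -16.0], [0.405, -0.117, 0.167]), ([276.0, 327.0], [0.566, -0.069, 0.277])]
36 [([276.0, 127.0], [0.486, -0.093, 0.22]), ([276.0, 139.0], [0.492, -0.091, 0.211]), ([277.0, 10.0], [0.415, -0.114, 0.152]), ([276.0, 325.0], [0.563, -0.07, 0.279])]
42 [([276.0, 134.0], [0.49, -0.092, 0.213]), ([276.0, 147.0], [0.497, -0.09, 0.204]), ([277.0, 34.0], [0.426, -0.111, 0.138]), ([276.0, 322.0], [0.561, -0.071, 0.28])]
t 7.47 tcp [ 0.5502 -0.0738  0.2458] head -163.4 zdir [-0.003 -0.001 -1.   ] j [-0.13  0.37  0.24  1.8  -0.1   0.99  2.  ] op 0.023 F [ 0.2  0.2 -1. ]
shift [-133.4  286.5   -4.6] spin 0.13081211562458117
```

View pics/s4.png

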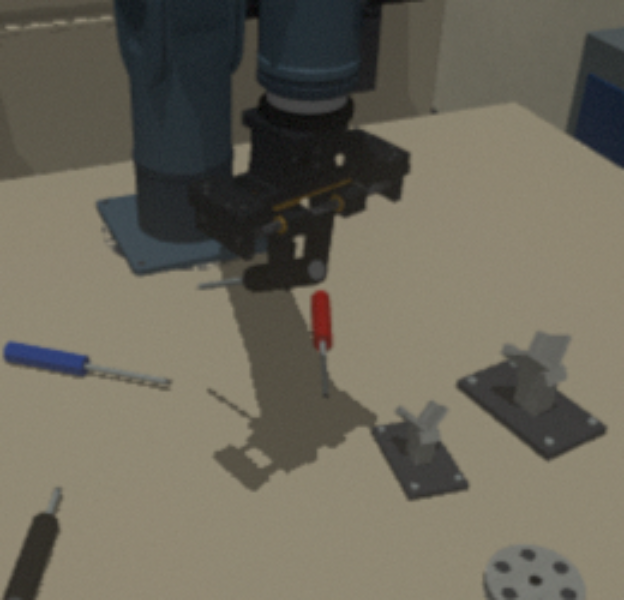

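View pics/w4.png

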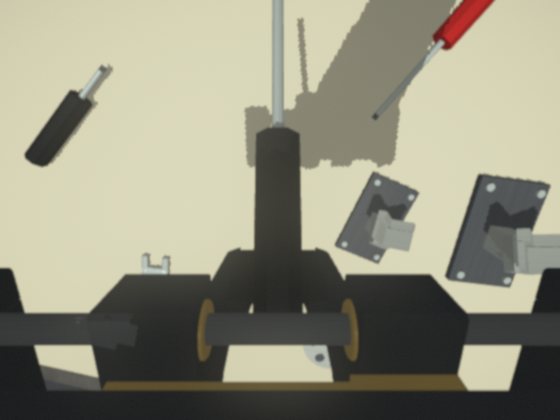

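```bash
python3 -c "
from h import *
for X in([.397,-.12,.184],[.405,-.117,.167],[.415,-.114,.152]):print(proj('scene',X))"
python3 -m handwheel '[-24,52,0,0.03,-1,-48,104,0,0.06,-1,-72,156,0,0.09,-1,-96,208,0,0.13,-1,-116,250,0,0.13,-1]' 60; python3 -c "
from h import *
rel((0.592+.0043,0.2382+.0007,.25),np.radians(9.1))"
```

```text
[249.95616664 170.74994286]
[252.34158583 178.01363247]
[254.95970576 184.94016138]
t: 8.1
tool_pos: [0.589, 0.2015, 0.2436]
eef_rot: [0.252, -3.126, 0.001]
force: [0.9, -0.3, -0.4]
opening: 0.0232
t 8.10 tcp [0.589  0.2015 0.2436] head -170.8 zdir [-0.006 -0.001 -1.   ] j [-0.53  0.49  0.18  1.61 -0.1   1.05  1.41] op 0.0232 F [ 0.9 -0.3 -0.4]
shift [-13.2  35.8  -6.5] spin 0.0020390018746829774
```

```bash

python3 -m handwheel '[-7,18,0,0,-1,-13,36,0,0,-1,-13,36,10,0,-1,-13,36,25,0,-1,-13,36,40,0,-1]' 60; python3 - <<'E'
from h import *
rel((0.592+.0043,0.2382+.0007,.107),np.radians(9.1))
s=read_state();c=camera_model("wrist")
im=capture("wrist");cv2.imwrite("pics/w5.png",im[:,:,::-1])
im=capture("scene");cv2.imwrite("pics/s5.png",cv2.resize(im[110:290,310:480,::-1],None,fx=3.3,fy=3.3))
C=np.array([.541,.230]);a=np.radians(9.1);u=np.array([np.cos(a),np.sin(a)]);v=np.array([-u[1],u[0]])
for x,y,z in((75,45,12),(75,-45,12),(-75,45,12),(-75,-45,12),(-65,0,12)):
    print((x,y),proj("wrist",np.r_[C+u*x/1000+v*y/1000,z/1000],c).round(0))
E
```

```text
t: 8.72
tool_pos: [0.5957, 0.2371, 0.2022]
eef_rot: [0.249, -3.125, 0.003]
force: [-0.1, 0.6, -1.5]
opening: 0.0233
t 8.72 tcp [0.5957 0.2371 0.2022] head -170.9 zdir [-0.007 -0.002 -1.   ] j [-0.56  0.57  0.17  1.6  -0.11  0.99  1.37] op 0.0233 F [-0.1  0.6 -1.5]
shift [-1.5  1.8 95.2] spin -0.00010844172609258962
(75, 45) [318. 202.]
(75, -45) [238. 202.]
(-75, 45) [324.  56.]
(-75, -45) [233.  56.]
(-65, 0) [279.  67.]
```

View pics/w5.png

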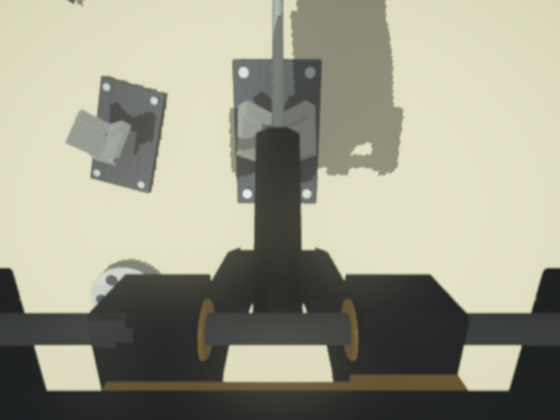

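View pics/s5.png

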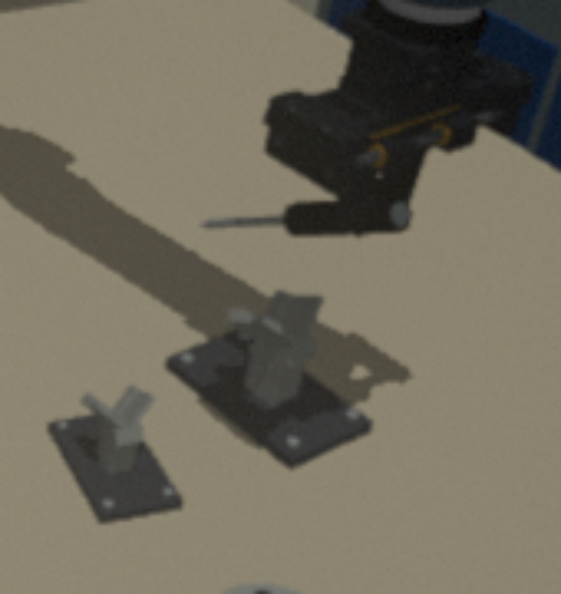

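Base centre line at col 277, driver axis at col 278, so they are aligned within about 1 mm. I descend.

```bash

python3 -m handwheel '[-2,0,25,0,-1,-2,0,50,0,-1,-2,0,70,0,-1,-2,0,80,0,-1,-2,0,80,0,-1]' 60; python3 - <<'E'
from h import *
rel((0.592+.0043,0.2382+.0007,.107),np.radians(9.1))
im=capture("wrist");cv2.imwrite("pics/w6.png",im[:,:,::-1])
im=capture("scene");cv2.imwrite("pics/s6.png",cv2.resize(im[110:290,310:480,::-1],None,fx=3.3,fy=3.3))
E
```

```text
t: 9.45
tool_pos: [0.5956, 0.2373, 0.1207]
eef_rot: [0.249, -3.121, 0.005]
force: [0.5, -0.3, -0.5]
opening: 0.0232
t 9.45 tcp [0.5956 0.2373 0.1207] head -170.9 zdir [-0.01  -0.004 -1.   ] j [-0.55  0.67  0.15  1.64 -0.12  0.85  1.38] op 0.0232 F [ 0.5 -0.3 -0.5]
shift [-1.1  1.5 13.7] spin 0.000587256877011999
```

View pics/w6.png

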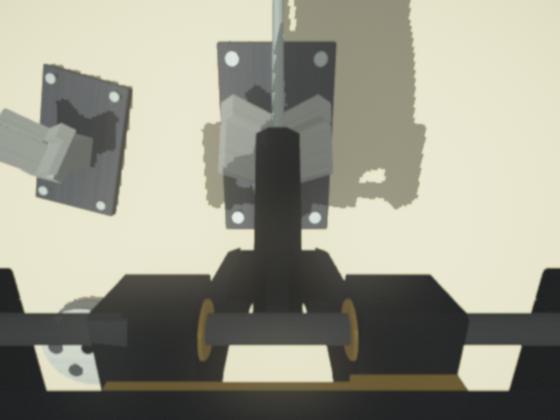

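View pics/s6.png

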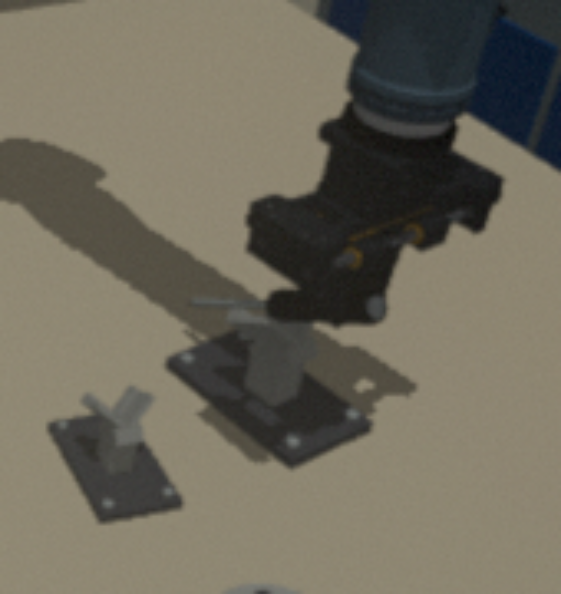

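```bash

python3 -m handwheel '[-1,-1,4,0,-1,-1,-1,8,0,-1,-1,-1,11,0,-1,-1,-1,12,0,-1,-1,-1,12,0,-1]' 60; python3 - <<'E'
from h import *
rel((0.592+.0043,0.2382+.0007,.107),np.radians(9.1))
im=capture("wrist");cv2.imwrite("pics/w7.png",cv2.resize(im[30:290,140:420,::-1],None,fx=2.3,fy=2.3))
im=capture("scene");cv2.imwrite("pics/s7.png",cv2.resize(im[170:260,350:440,::-1],None,fx=6,fy=6))
E
```

```text
t: 10.18
tool_pos: [0.5973, 0.2367, 0.1097]
eef_rot: [0.25, -3.123, 0.004]
force: [-0.3, -0.9, -0.4]
opening: 0.0232
t 10.18 tcp [0.5973 0.2367 0.1097] head -170.9 zdir [-0.009 -0.003 -1.   ] j [-0.55  0.68  0.15  1.65 -0.13  0.83  1.38] op 0.0232 F [-0.3 -0.9 -0.4]
shift [0.6 2.3 2.7] spin 0.0006295315939528479
```

View pics/w7.png

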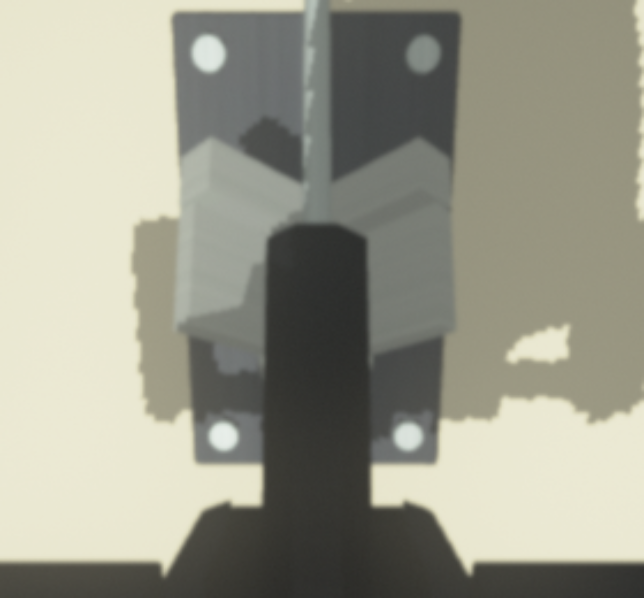

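View pics/s7.png

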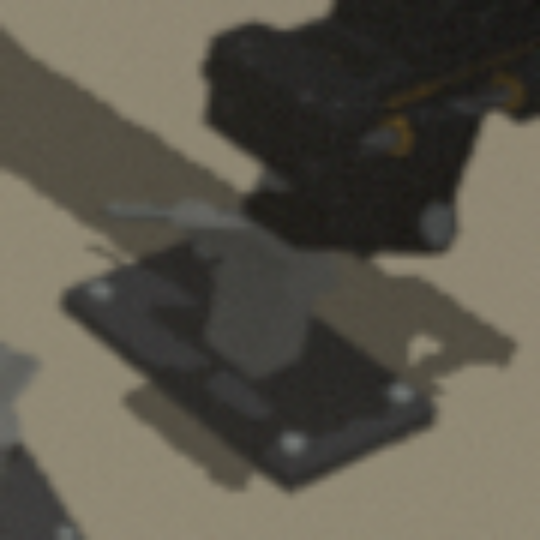

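```bash

python3 -m handwheel '[0,0,1,0,-1,0,0,2,0,-1,0,0,3,0,-1,0,0,3,0,-1,0,0,3,0,-1]' 60; python3 -c "
from h import *
rel((0.592+.0043,0.2382+.0007,.107),np.radians(9.1))"
```

```text
t: 10.9
tool_pos: [0.5981, 0.2365, 0.1079]
eef_rot: [0.249, -3.124, 0.003]
force: [-1.8, -2.3, 6.8]
opening: 0.0235
t 10.90 tcp [0.5981 0.2365 0.1079] head -170.9 zdir [-0.007 -0.003 -1.   ] j [-0.55  0.69  0.15  1.65 -0.13  0.83  1.38] op 0.0235 F [-1.8 -2.3  6.8]
shift [1.4 2.7 0.9] spin 0.00031926455504960316
```

Contact at 6.8 N, at the expected height. I ease the grip so the driver settles in the V, then open part-way.

```bash

python3 -m handwheel '[0,0,0,0,-1,0,0,1,0,-1,0,0,1,0,-1,0,0,1,0,-1,0,0,1,0,-1]' 3; python3 - <<'E'
from h import *
rel((0.592+.0043,0.2382+.0007,.107),np.radians(9.1))
im=capture("wrist");cv2.imwrite("pics/w8.png",cv2.resize(im[30:290,140:420,::-1],None,fx=2.3,fy=2.3))
E
```

```text
t: 11.52
tool_pos: [0.5981, 0.2365, 0.1068]
eef_rot: [0.249, -3.124, 0.004]
force: [0.7, 0.2, 1.0]
opening: 0.0237
t 11.53 tcp [0.5981 0.2365 0.1068] head -170.9 zdir [-0.007 -0.003 -1.   ] j [-0.55  0.69  0.15  1.65 -0.13  0.82  1.38] op 0.0237 F [0.7 0.2 1. ]
shift [ 1.4  2.6 -0.2] spin 0.0003431217329739056
```

View pics/w8.png

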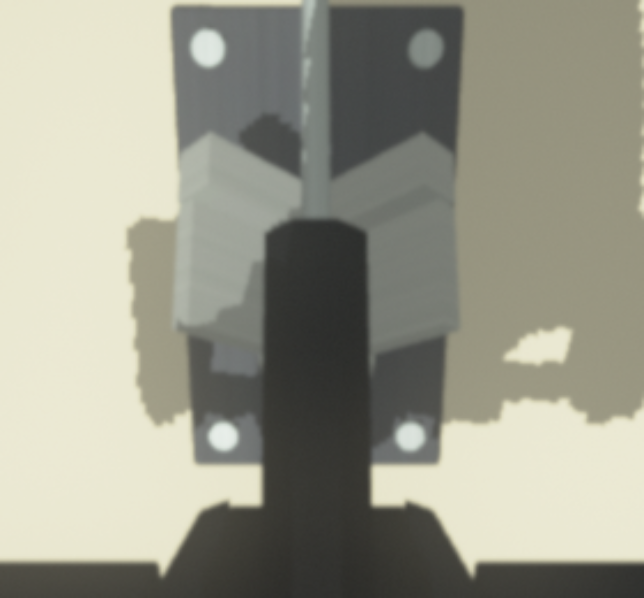

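```bash

python3 -m handwheel '[0,0,0,0,0.1,0,0,0,0,0.1,0,0,0,0,0.1,0,0,0,0,0.1,0,0,0,0,0.1]' 10; python3 -m handwheel '[0,0,-10,0,0.1,0,0,-30,0,0.2,0,0,-60,0,0.3,0,0,-90,0,0.4,0,0,-110,0,0.4]'; python3 - <<'E'
from h import *
rel((0.592+.0043,0.2382+.0007,.107),np.radians(9.1))
c=camera_model("wrist")
im=capture("wrist");cv2.imwrite("pics/w9.png",im[:,:,::-1])
im=capture("scene");cv2.imwrite("pics/s9.png",cv2.resize(im[140:270,330:460,::-1],None,fx=4.5,fy=4.5,interpolation=cv2.INTER_CUBIC))
a=np.radians(9.1);u=np.array([np.cos(a),np.sin(a),0]);C=np.array([.541,.230,0])
S=C+.03*u+[0,0,.1];d=-.866*u-[0,0,.5];n=-.5*u+np.array([0,0,.866])
for off in(0,-5,-10):
  for s,h in((-50,12),(50,12),(150,0),(-50,0)):
    X=S+d*(s+off)/1000+n*h/1000; print(off,s,h,proj("wrist",X,c).round(0),proj("scene",X).round(1),((proj("scene",X)-[330,140])*4.5).round(0),proj("top",X).round(1))
E
```

```text
t: 12.2
tool_pos: [0.5981, 0.2365, 0.1069]
eef_rot: [0.249, -3.124, 0.003]
force: [0.7, 0.0, 0.1]
opening: 0.0485
t: 12.82
tool_pos: [0.5998, 0.2371, 0.2203]
eef_rot: [0.249, -3.128, 0.002]
force: [0.1, -0.7, -0.4]
opening: 0.0614
t 12.82 tcp [0.5998 0.2371 0.2203] head -170.9 zdir [-0.004 -0.001 -1.   ] j [-0.56  0.55  0.17  1.57 -0.1   1.03  1.37] op 0.0614 F [ 0.1 -0.7 -0.4]
shift [  2.7   2.4 113.3] spin 0.0001906415181833765
0 -50 12 [279. 223.] [419.5 202.8] [403. 282.] [162.3 136.3]
0 50 12 [279. 109.] [390.5 201.6] [272. 277.] [170.6 174.9]
0 150 0 [279.  23.] [366.8 204.7] [166. 291.] [178.9 209.6]
0 -50 0 [279. 226.] [420.4 207.5] [407. 304.] [163.  135.3]
-5 -50 12 [279. 230.] [421.1 202.8] [410. 283.] [161.9 134.3]
-5 50 12 [279. 115.] [391.8 201.7] [278. 278.] [170.2 173.1]
-5 150 0 [279.  28.] [368.  204.7] [171. 291.] [178.5 207.8]
-5 -50 0 [279. 232.] [422.  207.5] [414. 304.] [162.5 133.3]
-10 -50 12 [279. 236.] [422.7 202.9] [417. 283.] [161.4 132.3]
-10 50 12 [279. 120.] [393.2 201.7] [284. 278.] [169.8 171.2]
-10 150 0 [279.  32.] [369.1 204.8] [176. 291.] [178.2 206.1]
-10 -50 0 [279. 238.] [423.6 207.6] [421. 304.] [162.1 131.3]
```

View pics/w9.png

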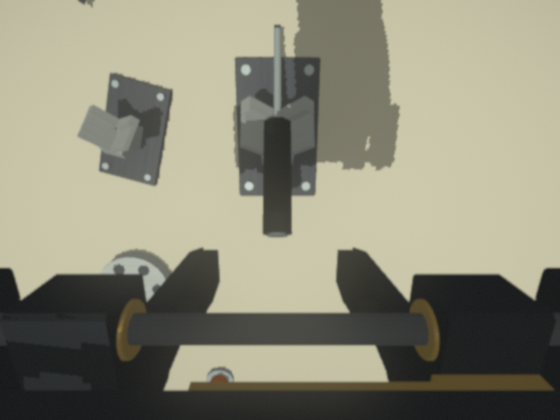

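View pics/s9.png

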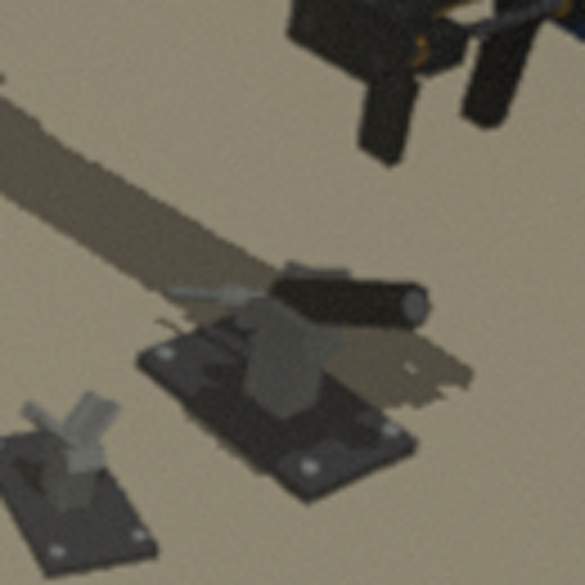

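```bash
python3 -m handwheel '[0,0,-20,0,0.4,0,0,-40,0,0.4,0,0,-40,0,0.4,0,0,-40,0,0.4,0,0,-40,0,0.4]'; python3 - <<'E'
from h import *
c=camera_model("wrist");im=capture("wrist").copy()
sc=capture("scene"); o=cv2.imread("pics/s9.png"); n=cv2.resize(sc[140:270,330:460,::-1],None,fx=4.5,fy=4.5,interpolation=cv2.INTER_CUBIC)
print("driver region diff",np.abs(o.astype(int)-n)[270:330,270:430].mean())
s0=cv2.imread("pics/scene0.png").astype(int);print("short region diff",np.abs(s0-sc[:,:,::-1])[260:320,165:205].mean())
a=np.radians(9.1);u=np.array([np.cos(a),np.sin(a),0]);C=np.array([.541,.230,0])
S=C+.03*u+[0,0,.1];d=-.866*u-[0,0,.5];q=-.5*u+np.array([0,0,.866])
for s,h in((-57,12),(43,12),(143,0)):
    p=proj("wrist",S+d*s/1000+q*h/1000,c);print(p.round(1));cv2.circle(im,tuple(int(round(v)) for v in p),2,(255,0,0),-1)
cv2.imwrite("pics/w10.png",cv2.resize(im[20:260,180:380,::-1],None,fx=2.5,fy=2.5))
print(read_state()["t"],read_state()["qd"].round(3))
E
```

```text
t: 13.55
tool_pos: [0.6002, 0.2372, 0.2597]
eef_rot: [0.249, -3.128, 0.001]
force: [-0.3, -0.4, 0.9]
opening: 0.0617
driver region diff 1.9696180555555556
short region diff 3.257361111111111
[278.9 215.6]
[278.9 115.6]
[278.9  38. ]
13.65 [ 0.    -0.005  0.003 -0.005 -0.002  0.002  0.001]
```

View pics/w10.png

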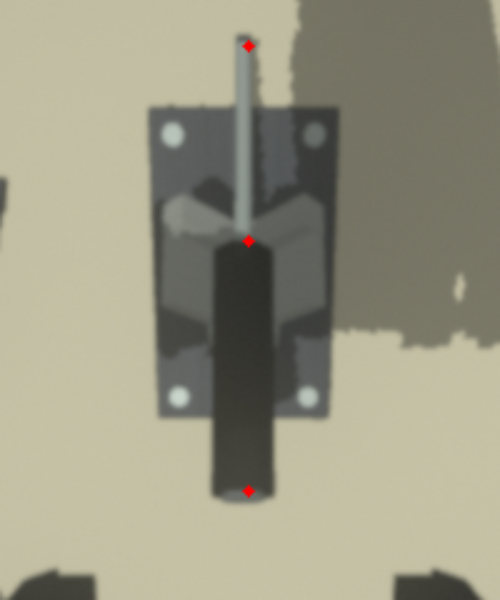

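The driver lies centred in the V (axis col 243, base centre 244), about 7 mm up-slope of home and within tolerance. I hand it in.

```bash
python3 -c "
from bench import *
print(close_job())"
```

```text
the job is handed in; nothing more can be done
None
```

I set the long black driver in the larger rest, blade down, released it and handed the job in at about 13.7 s; no verdict came back.

**What I did:** I gripped the rear of the handle lightly and let the driver pivot in the pads with its tip on the bench until it lay at about 30°. Then I clamped it, carried it over and lowered it into the V. It met the V at about 7 N; I eased the grip, opened and lifted away.

**Last checks:**
- **Position:** it lies centred in the V within about 1 mm. It rests roughly 5–8 mm up-slope of fully home, about +6 mm in x and +3.5 mm in z, which is inside the tolerance.
- **Slope:** I did not measure it after release. It follows from the handle lying in the V and agrees with the views.
- **Small disagreement:** the tip alone suggested only 2–3 mm up-slope, against 6–8 mm from the handle ends. I put this down to calibration or a degree or two of slope.
- **Stillness:** the driver's image area hardly changed between the last two pictures.
- **Short driver:** its image area hardly differed from the start, and no move went near it.
- **Gripper:** it was clear above the rest, about 150 mm higher than at release, with no measurable contact force.

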